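# Show three sides of a tea tin to the pantry scanner

## Robot

A 6-joint arm with a two-finger parallel gripper is mounted at the origin on the work surface. World frame = base frame: x ahead of the robot, y to its left, z up, the work surface at z = 0. Lengths are in m, angles in rad, forces in N, time in s.
With the tool pointing down it reaches from about 0.35 to 0.775 m from the base axis. Payload 5.5 kg.
Tool frame: the origin (TCP) lies between the finger pads; the fingertips stand 19 mm ahead of it and the grasp point (between the pads) is the TCP; z points along the fingers, y is the line along which they close (so a half turn about z gives the same grasp; the last joint's range is limited). The gripper opens to 85 mm and grips with 20 to 120 N. Pads are 22 mm wide; open, the fingers measure 114 mm over their backs; the gripper's body (76 mm by 85 mm) begins 54 mm behind the grasp point. The pads swing forward as they close: fully open they stand 13 mm farther back than shut.
Start: joints at [-1.349, 0.313, 0.046, 1.304, 0, 1.431], TCP at [0.204, -0.538, 0.25] pointing down, gripper open.
Joint ranges: [-2.76, 2.76], [-0.86, 1.69], [-1.03, 1.26], [-2.2, 2.34], [-1.47, 1.5], [-3.14, 3.14]. Speed limits (rad/s): [2.57, 2.57, 3.14, 3.14, 3.14, 3.14].

## Interface

Orientations are given as a unit quaternion [w, x, y, z].
In Python, from workcell import env gives the robot as it stands.
- The arm moves only by the shell command python3 -m pendant 'ROWS' [FORCE]. ROWS is JSON, a list of rows, each an object with "travel": the shift along the tool's x, y, z scaled (see below), a list of three; "rot": the turn, a rotation vector about the tool's x, y, z scaled (see below), a list of three; "fingers": the opening, from -1 (shut) to 1 (fully open). In form: [{"travel": [dx, dy, dz], "rot": [wx, wy, wz], "fingers": fingers}, ...]. A call has 1 to 10 rows; each row is the pose to reach, as a shift and turn from the pose commanded when the call began, along the tool's axes at that moment; what a row does not reach only later rows make up. The controller multiplies each number of a shift by 0.12 m and each number of a turn by 60 degrees. A row lasts 1/10 s, in which the tool goes at most 50 mm and 8.59 degrees, less where a joint would pass 70% of its speed; a pose out of reach is approached as far as the arm can. A call with a number of a shift or a turn outside -1 to 1 is refused whole. A call with a gripper value outside its range is refused whole. The fingers move at their own pace and stop on an object; FORCE is the grip in N (left out, the last holds). Time passes only in rows, so rows that repeat a pose let the fingers close. It gives the time, the measured TCP pose, the force, the opening and the grip force at its end, in the units of the state.
- env.get_state(): the state, without advancing time (a new reading comes with each control period).
- env.read_camera(name): name is "scene" or "top"; returns (picture, depth): 480x640x3 uint8, blue, green, red; 480x640 float32, m along the optical axis (not along the pixel's ray), 0 where there is no reading.
- env.camera_model(name): a dict with "fovy" (degrees; the focal length in pixels is half the picture's height over the tangent of half this angle, whatever the lens; pixels are square), "cx", "cy" (the principal point, pixels), "k1" (the pictures are not rectified: a ray, as slopes to the right and down, at radius r is drawn at 1 + k1 r^2 times it, then the intrinsics apply), "rvec" (rotation vector, rad) and "tvec" (3), from world to camera coordinates, as OpenCV has them. Camera axes: x right, y down, z forward; pixel columns grow to the right and rows downward; lengths in m; the calibration is good to about 2 mm. A picture is of the moment at which its call begins. camera_model takes no time and is no camera call.
- env.hand_in(): hands the job in; it is judged then, once.
Trained networks look in the newest picture that a camera, given by its name, has taken for a name from the list of things; names that differ only in an ending like _2 or _b are one class to them, and where a whole thing is asked for, a point or a joint stands for the part that bears it (a point fixed in the world has none). Each returns a list of dicts, best first, with "conf" (0 to 1); they miss things now and then, are a little off and sometimes report something else, mostly with a low value. They report only what shows in the picture. A call takes as long as a camera call. They do not tell look-alikes from the thing itself.
- env.outline_of(camera, target): "mask" (480x640 bool, what is visible of it) and "xy" ([column, row] in pixels, amid what is visible of it).
The state is a dict: "clock": time; "joint_pos": joint angles; "qvel": joint speeds; "tau": joint torques, N m; "tcp_pos": TCP position; "orientation": TCP orientation; "wrist_force": force on the tool from outside, world axes, zero at the start; "ft_torque": the same for the moment, N m; "finger_gap": finger opening in m; "grip_force": force on a finger pad.
Only numpy, scipy, OpenCV 4.12 (cv2) and the standard library are available. Lean on these libraries where they do the work, as an engineer would, in place of code of your own. Each camera call takes 0.05 s, during which the arm holds its last target. There are 200 camera calls.

## Task

Register the tall rectangular tea tin with the pantry scanner: lift it upright to the scanner's dark window and pause there about a second with the round label centred on the window and close to the glass (within a centimetre, nothing between), then do the same with the opposite side, the one with the large rectangular label. Stand the tin down and let go, take it again by its broad sides so that the narrow side with the barcode is free, show the barcode to the window in the same way, and finally stand the tin upright in the middle of the round cork trivet and let go. Leave everything else on the counter where it is.

Things in the scene. Friction and masses are not known exactly. Their poses are not given: they have to be found in the camera images.
- tin: loose steel tea tin, upright box 42 (its x) x 58 (its y) x 120 mm tall (z up), about 0.25 kg; origin: centre of underside. Broad sides face +x (round label; at the start roughly away from the robot) and -x (rectangular label); narrow sides +y (barcode; right-hand of the round label as you look at it) and -y (bare). Grip it across either pair of sides, 95 mm above its underside, about 40 N
- round_label (a point): centre of the round label (40 mm across) on the tin's broad +x side, 21 mm from its axis, 55 mm above its underside; axes as the tin's
- back_label (a point): centre of the large rectangular label (40 x 64 mm, grey lines) on the tin's broad -x side, 21 mm from its axis, 55 mm above its underside; axes as the tin's
- barcode (a point): centre of the barcode label (32 x 32 mm, black bars) on the tin's narrow +y side, 29 mm from its axis, 55 mm above its underside; axes as the tin's
- scanner: pantry scanner, fixed: upright white housing 110 mm wide (its y), 55 mm deep, 135 mm tall, on a grey foot 14 mm tall that juts 5 mm out in front; origin on the counter below the window, z up; its +x points into the housing, so the window looks along its -x, towards the far middle of the counter, and a tin is shown from that side
- window (a point): centre of the scanner's upright dark glass window (64 mm wide, 72 mm tall, with a grey cross in the middle), 85 mm above the counter, on the glass surface; axes as the scanner's: x straight into the glass, y across the window, z up
- trivet: fixed round cork trivet, 120 mm across, 6 mm thick, lying on the counter; origin at the centre of its underside
- canister: bystander, loose: round steel canister with a knobbed lid, 94 mm across, 133 mm tall; origin at the centre of its underside
- short_tin: bystander, loose: short square steel tin, 60 x 60 x 60 mm, no labels; origin at the centre of its underside
- mill: bystander, loose: dark wooden pepper mill, 56 mm across, 150 mm tall; origin at the centre of its underside
- mug: bystander, loose: white mug, 80 mm across, 85 mm tall, handle at its +y; origin at the centre of its underside
- jar: bystander, loose: glass jar, 72 mm across, 100 mm tall, steel lid; origin at the centre of its underside
- spoon: bystander, loose: wooden spoon lying flat, 240 mm long along its x; origin under its middle
- bowl: bystander, loose: white bowl, 130 mm across, 50 mm tall; origin at the centre of its underside
Things that resemble listed ones, but are neither listed nor needed, are in the scene too. What is shaped like the tin but green or purple is not meant.

How it is judged:
By the outcome, as a careful person would: the job done as asked, in the order asked, and still so for the second after the job is handed in, with the robot touching nothing.
It also fails if it takes over 72 s, if anything falls off the work surface, if the arm or the gripper's body presses on something with over 40 N, if the wrist force passes 120 N, or if a joint passes its speed limit or range.

## Working session

There is one attempt and no reset: what is moved stays moved. The work goes in short steps, Python scripts to look and compute and a shell command to move; the robot and the scene stay as the last step left them, time stands still between calls to the robot, and variables do not carry over. Pictures are saved under pics/ and viewed, at most 10 in all, crops included, and the job is handed in when it is done.

```bash
ls; mkdir -p pics; cat > h.py <<'E'
import numpy as np,cv2
from workcell import env
def cam(n):
    m=env.camera_model(n);f=240/np.tan(np.radians(m["fovy"])/2)
    K=np.array([[f,0,m["cx"]],[0,f,m["cy"]],[0,0,1]]);R=cv2.Rodrigues(np.array(m["rvec"],float))[0]
    return K,np.array([m["k1"],0,0,0,0.]),R,np.array(m["tvec"],float).ravel()
def ray(n,px):
    K,d,R,t=cam(n);u=cv2.undistortPoints(np.array(px,float).reshape(-1,1,2),K,d).reshape(-1,2)
    D=np.c_[u,np.ones(len(u))];return -R.T@t,D@R   # centre, world dirs per unit depth
def at_z(n,px,z):
    c,D=ray(n,px);return c+D*((z-c[2])/D[:,2])[:,None]
def at_depth(n,px,dep):
    c,D=ray(n,px);return c+D*np.array(dep)[:,None]
def proj(n,P):
    K,d,R,t=cam(n);return cv2.projectPoints(np.array(P,float).reshape(-1,1,3),cv2.Rodrigues(R)[0],t,K,d)[0].reshape(-1,2)
E
python3 - <<'E'
from h import *
for n in("scene","top"):
    p,d=env.read_camera(n);cv2.imwrite(f"pics/{n}0.png",p);np.save(n+"d.npy",d)
    K,k,R,t=cam(n);print(n,K[0,0],k[0],-R.T@t,R[2])
    for g in("tin","scanner","window","trivet","round_label","back_label","barcode","short_tin","canister","mill","mug","jar","spoon","bowl"):
        for o in env.outline_of(n,g):
            x=o["xy"];z=d[int(x[1]),int(x[0])]
            print(g,round(o["conf"],2),np.round(x),o["mask"].sum(),at_depth(n,[x],[z])[0].round(3))
s=env.get_state();print(s)
E
```

```text
pics
scene 481.5787055669458 0.04519699728646581 [ 1.59764721 -0.31879056  0.86370383] [-0.78201852  0.21656009 -0.58442174]
tin 0.82 [283. 233.] 618 [ 0.496 -0.134  0.094]
tin 0.82 [224. 269.] 812 [ 0.636 -0.31   0.116]
tin 0.6 [269. 262.] 1061 [ 0.605 -0.194  0.087]
tin 0.57 [231. 250.] 646 [ 0.54  -0.283  0.101]
scanner 0.8 [414. 218.] 1865 [0.53  0.25  0.093]
window 0.9 [415. 220.] 1924 [0.533 0.251 0.089]
trivet 0.88 [334. 253.] 862 [0.516 0.01  0.007]
trivet 0.69 [413. 216.] 1960 [0.528 0.247 0.098]
round_label 0.93 [280. 231.] 619 [ 0.502 -0.142  0.106]
round_label 0.73 [272. 260.] 1127 [ 0.602 -0.185  0.09 ]
round_label 0.73 [232. 247.] 616 [ 0.538 -0.279  0.106]
round_label 0.7 [226. 273.] 732 [ 0.647 -0.307  0.11 ]
back_label 0.89 [270. 263.] 1138 [ 0.607 -0.194  0.085]
back_label 0.65 [232. 249.] 604 [ 0.538 -0.28   0.101]
back_label 0.64 [278. 234.] 602 [ 0.508 -0.15   0.105]
back_label 0.64 [226. 275.] 758 [ 0.65  -0.31   0.108]
barcode 0.94 [231. 248.] 685 [ 0.535 -0.283  0.101]
barcode 0.93 [278. 233.] 586 [ 0.503 -0.149  0.105]
barcode 0.86 [272. 262.] 1113 [ 0.601 -0
[... 2124 characters left out ...]
{'clock': 1.5, 'joint_pos': array([-1.34858476e+00,  3.13185867e-01,  4.60737911e-02,  1.30359642e+00,
       -1.79404495e-05,  1.43122487e+00]), 'qvel': array([ 0.00090012,  0.00112891, -0.00102866, -0.00081413, -0.00024184,
       -0.00044194]), 'tau': array([-3.28857313e-04, -4.80452049e+01,  2.98808885e+01,  3.09837569e-04,
       -2.04546172e-04, -2.83409051e-06]), 'tcp_pos': array([ 0.2035245 , -0.53780478,  0.25032049]), 'orientation': array([ 4.42497964e-05,  9.83683694e-01,  1.79906608e-01, -7.14844239e-06]), 'wrist_force': array([ 0.76725364, -0.19311023, -0.08600531]), 'ft_torque': array([-0.04556736, -0.006599  ,  0.01163375]), 'grip_force': 0.0, 'finger_gap': 0.0850931691464189}
```

View pics/scene0.png

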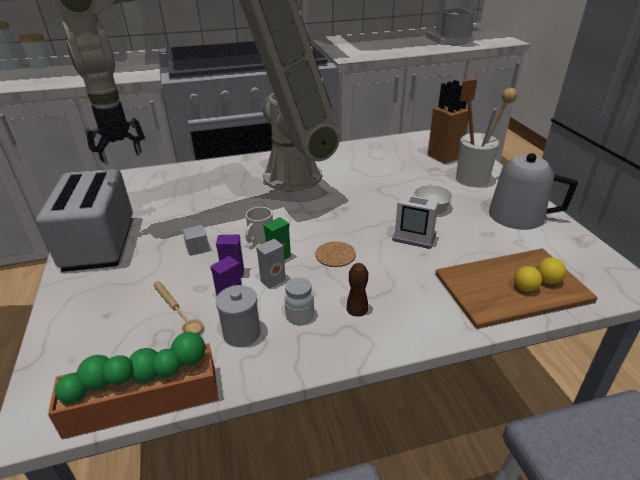

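View pics/top0.png

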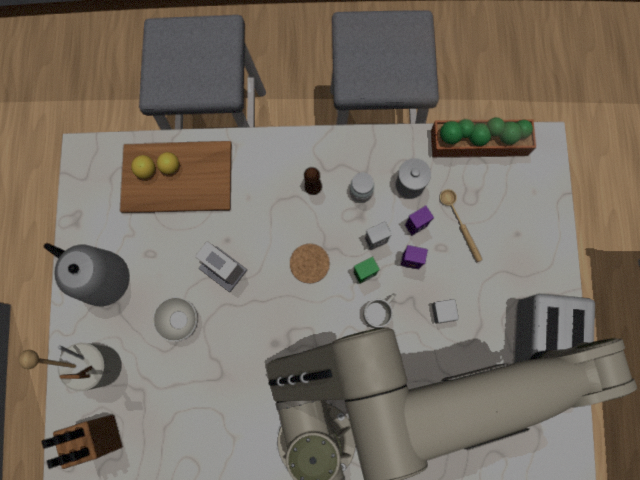

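The scene picture shows four tin-shaped things: green (278,240), purple (230,250) and (226,275), and grey (271,263), which has a round label at about (276,268). The grey steel one fits, because green and purple are ruled out. It is at (378,236) in the top picture. The scanner is at (415,220) with its window facing the far side, and the trivet is at (335,254). Next I'll measure the poses and confirm with one crop.

```bash
cat > m.py <<'E'
from h import *
from scipy.optimize import minimize
def pick(n,g,px):
    c=[o for o in env.outline_of(n,g) if np.hypot(*(np.array(o["xy"])-px))<15]
    return c[0]["mask"] if c else None
def box(x,y,a,w,l,z0,z1,ox=0):
    P=np.array([[sx*w/2+ox,sy*l/2] for sx in(-1,1) for sy in(-1,1)])
    c,s=np.cos(a),np.sin(a);P=P@np.array([[c,s],[-s,c]])+[x,y]
    return np.r_[np.c_[P,0*P[:,:1]+z0],np.c_[P,0*P[:,:1]+z1]]
def soft(n,P,S=4):
    m=np.zeros((480*S//4*1,640*S//4*1),np.uint8)
    h=cv2.convexHull(np.round(proj(n,P)*16).astype(np.int32).reshape(-1,1,2))
    m=np.zeros((480,640),np.uint8);cv2.fillConvexPoly(m,h,255,cv2.LINE_AA,4);return m/255.
def cloud(n,m,d):
    v,u=np.nonzero(m&(d>0));return at_depth(n,np.c_[u,v],d[v,u])
def fit(masks,f,p0):
    cost=lambda p:sum(np.abs(cv2.GaussianBlur(soft(n,f(p)),(0,0),1.5)-cv2.GaussianBlur(m.astype(float),(0,0),1.5)).sum() for n,m in masks)
    best=None
    for da in(-.3,-.15,0,.15,.3):
        r=minimize(cost,np.array(p0)+[0,0,da],method="Nelder-Mead",options=dict(initial_simplex=np.array(p0)+[0,0,da]+np.array([[0,0,0],[.01,0,0],[0,.01,0],[0,0,.15]])))
        if best is None or r.fun<best.fun:best=r
    return best
E
cat > s1.py <<'E'
from m import *
ps,ds=env.read_camera("scene");pt,dt=env.read_camera("top")
mt=pick("top","tin",[377,236]);ms=pick("scene","tin",[270,262])
st=pick("top","window",[221,266]);ss=pick("scene","window",[415,220])
if st is None: st=pick("top","scanner",[221,266])
if ss is None: ss=pick("scene","scanner",[415,220])
print([None if m is None else m.sum() for m in(mt,ms,st,ss)])
def tops(m,d,n,lo,hi):
    P=cloud(n,m,d);z=P[:,2];q=P[(z>lo)&(z<hi)][:,:2].astype(np.float32);print(n,len(q),np.median(z[(z>lo)&(z<hi)]).round(4),cv2.minAreaRect(q*1000))
if mt is not None:tops(mt,dt,"top",.105,.135)
if st is not None:tops(st,dt,"top",.12,.15)
M=[(n,m) for n,m in(("top",mt),("scene",ms)) if m is not None]
ft=lambda p:box(*p,.042,.058,0,.12)
for mm in(M,M[:1],M[1:]):
    r=fit(mm,ft,[.57,-.183,.4]);print("tin",r.x.round(4),np.degrees(r.x[2]),r.fun)
    if mm is M:T=r.x
S=[(n,m) for n,m in(("top",st),("scene",ss)) if m is not None]
fs=lambda p:np.r_[box(*p,.055,.11,0,.135,.0275),box(*p,.060,.11,0,.014,.025)]
for mm in(S,S[:1],S[1:]):
    r=fit(mm,fs,[.52,.24,np.pi+.5]);print("sc",r.x.round(4),np.degrees(r.x[2]),r.fun)
    if mm is S:C=r.x
# window plane by depth
P=cloud("scene",ss,ds);a=C[2];ex=np.array([np.cos(a),np.sin(a),0]);ey=np.array([-ex[1],ex[0],0])
L=np.c_[(P-np.r_[C[:2],0])@ex,(P-np.r_[C[:2],0])@ey,P[:,2]]
k=(L[:,2]>.03)&(L[:,2]<.12)&(abs(L[:,0])<.02);A=np.c_[L[k][:,1:],np.ones(k.sum())];print("plane lx=a*y+b*z+c",k.sum(),np.linalg.lstsq(A,L[k][:,0],rcond=None)[0])
for n in("top","scene"):
    m=pick(n,"trivet",[313,265] if n=="top" else [335,254])
    if m is not None:
        v,u=np.nonzero(m);e=cv2.fitEllipse(cv2.findContours(m.astype(np.uint8),0,1)[0][0]);print("trivet",at_z(n,[e[0]],.006),e)
for n,p in(("top",pt),("scene",ps)):
    q=cv2.resize(p,None,fx=6,fy=6,interpolation=cv2.INTER_CUBIC);out=[]
    for (cx,cy),B in(((377,236) if n=="top" else (270,262),ft(T)),((221,266) if n=="top" else(415,220),fs(C))):
        h=cv2.convexHull((proj(n,B)*6+2.5).astype(np.int32).reshape(-1,1,2));q1=q.copy();cv2.polylines(q1,[h],True,(0,0,255),1)
        out.append(q1[cy*6-150:cy*6+150,cx*6-200:cx*6+200])
    globals()["o"+n]=np.hstack(out)
cv2.imwrite("pics/fit.png",np.vstack([otop,oscene]))
E
python3 s1.py
```

```text
[np.int64(529), np.int64(1017), np.int64(1424), np.int64(1949)]
top 340 0.1202 ((580.0841064453125, -190.490234375), (44.488319396972656, 61.07041549682617), 21.878026962280273)
top 803 0.1354 ((509.54718017578125, 263.3115234375), (114.21688842773438, 57.165889739990234), 52.356082916259766)
tin [ 0.5788 -0.1878 -0.0393] -2.250704973588264 225.14204491202926
tin [ 0.5808 -0.1906  0.4475] 25.640813502427353 29.20625370585611
tin [ 0.5755 -0.1872 -0.0321] -1.838183225494917 111.47890444255556Traceback (most recent call last):
  File "s1.py", line 20, in <module>
    r=fit(mm,fs,[.52,.24,np.pi+.5]);print("sc",r.x.round(4),np.degrees(r.x[2]),r.fun)
  File "m.py", line 20, in fit
    r=minimize(cost,np.array(p0)+[0,0,da],method="Nelder-Mead",options=dict(initial_simplex=np.array(p0)+[0,0,da]+np.array([[0,0,0],[.01,0,0],[0,.01,0],[0,0,.15]])))
    res = _minimize_neldermead(fun, x0, args, callback, bounds=bounds,
                               **options)
    fxr = func(xr)
    fx = function(np.copy(x), *(wrapper_args + args))
  File "m.py", line 17, in <lambda>
    cost=lambda p:sum(np.ab
[... 257 characters left out ...]
 "m.py", line 17, in <genexpr>
    cost=lambda p:sum(np.abs(cv2.GaussianBlur(soft(n,f(p)),(0,0),1.5)-cv2.GaussianBlur(m.astype(float),(0,0),1.5)).sum() for n,m in masks)
                                              ~~~~^^^^^^^^
  File "m.py", line 12, in soft
    h=cv2.convexHull(np.round(proj(n,P)*16).astype(np.int32).reshape(-1,1,2))
                              ~~~~^^^^^
  File "h.py", line 15, in proj
    K,d,R,t=cam(n);return cv2.projectPoints(np.array(P,float).reshape(-1,1,3),cv2.Rodrigues(R)[0],t,K,d)[0].reshape(-1,2)
            ~~~^^^
  File "h.py", line 4, in cam
    m=env.camera_model(n);f=240/np.tan(np.radians(m["fovy"])/2)
ValueError: time passes only in moves, steps and waits
```

```bash
sed -i 's/^def cam/import functools\n@functools.cache\ndef cam/' h.py; sed -i 's/np.pi+.5/2.48/; s/\[.57,-.183,.4\]/[.58,-.19,.4]/' s1.py
sed -i 's/^for n,p in/cv2.imwrite("mt.png",mt*255);cv2.imwrite("ms.png",ms*255)\nfor n,p in/' s1.py; python3 s1.py
```

```text
[np.int64(499), np.int64(1104), np.int64(1409), np.int64(1988)]
top 335 0.1206 ((579.691650390625, -190.0321044921875), (43.830902099609375, 59.34344482421875), 23.128406524658203)
top 809 0.1354 ((509.05859375, 263.15106201171875), (113.80559539794922, 56.675140380859375), 52.384483337402344)
tin [ 0.5795 -0.187   0.0987] 5.654821085914628 199.36434416105388
tin [ 0.5804 -0.191   0.5051] 28.940887475096243 53.038180149888575
tin [ 0.5782 -0.1865  0.0805] 4.614106356688458 79.89997367780526
sc [0.5255 0.2487 2.3889] 136.87346725754756 466.34969568955995
sc [0.5166 0.2466 2.2568] 129.30351106242097 258.9239863735045
sc [0.5301 0.2499 2.526 ] 144.73014881832927 110.98760452586096
plane lx=a*y+b*z+c 964 [-0.09790655 -0.01082247 -0.00133012]
trivet [[0.51517191 0.0091789  0.006     ]] ((309.5404052734375, 262.7466125488281), (39.28203582763672, 39.6146354675293), 93.26825714111328)
trivet [[0.51835283 0.01354517 0.006     ]] ((335.6326904296875, 253.72598266601562), (24.499618530273438, 40.44670486450195), 91.39630889892578)[ WARN:0@47.923] global loadsave.cpp:1063 imwrite_ Unsupported depth image for selected encoder is fallbacked to CV_8U.
```

View pics/fit.png

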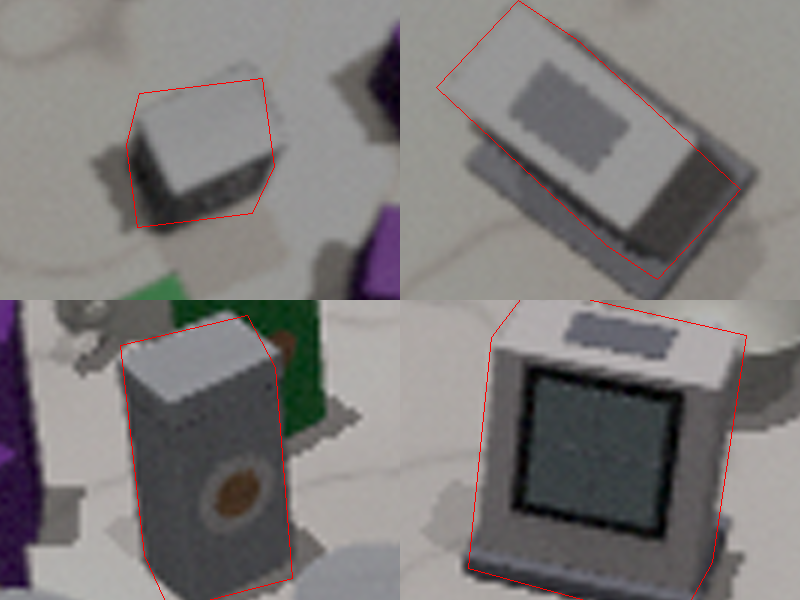

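The crop confirms the grey tin with its round brown label, centred at about (276,268) in the scene picture. The outline fits are poor because the network masks are coarse, so I'll use the corners I can read in this crop.

```bash
cat > s2.py <<'E'
from h import *
c=lambda n,u,p:(np.array(u,float)-p+[-200,-150]+np.array(n)*6)/6-.08
A=lambda v:np.degrees(np.arctan2(v[1],v[0])).round(1)
np.set_printoptions(suppress=True)
T=at_z("top",c((377,236),[(135,121),(178,193),(283,147),(243,67)],[0,0]),.12)[:,:2]
S=at_z("scene",c((270,262),[(121,346),(170,403),(281,351),(236,313)],[0,300]),.12)[:,:2]
for q in(T,S):print(q.round(4).tolist(),q.mean(0).round(4),[ (A(q[(i+1)%4]-q[i]),np.linalg.norm(q[(i+1)%4]-q[i]).round(4)) for i in range(4)])
T=at_z("top",c((221,266),[(437,86),(632,229),(697,134),(519,2)],[400,0]),.135)[:,:2]
print(T.round(4).tolist(),T.mean(0).round(4),[ (A(T[(i+1)%4]-T[i]),np.linalg.norm(T[(i+1)%4]-T[i]).round(4)) for i in range(4)])
F=at_z("scene",c((415,220),[(488,345),(722,388)],[400,300]),.135)
print("front top edge",F.round(4).tolist(),A(F[1]-F[0]),np.linalg.norm(F[1]-F[0]))
W=c((415,220),[(528,370),(685,394),(665,537),(513,508)],[400,300])
l1=np.cross(np.r_[W[0],1],np.r_[W[2],1]);l2=np.cross(np.r_[W[1],1],np.r_[W[3],1]);x=np.cross(l1,l2);x=x[:2]/x[2]
print("win",x,at_z("scene",[x],.085))
print("label",at_z("scene",c((270,262),[(237,494)],[0,300]),.055))
E
python3 s2.py
```

```text
[[0.5835, -0.1546], [0.5489, -0.1735], [0.5697, -0.2231], [0.6082, -0.2059]] [ 0.5776 -0.1893] [(np.float64(-151.4), np.float64(0.0394)), (np.float64(-67.3), np.float64(0.0538)), (np.float64(24.0), np.float64(0.0422)), (np.float64(115.7), np.float64(0.057))]
[[0.5639, -0.2171], [0.6109, -0.2039], [0.5878, -0.1508], [0.554, -0.164]] [ 0.5791 -0.184 ] [(np.float64(15.7), np.float64(0.0488)), (np.float64(113.5), np.float64(0.0579)), (np.float64(-158.7), np.float64(0.0363)), (np.float64(-79.5), np.float64(0.054))]
[[0.5225, 0.3251], [0.4543, 0.2336], [0.4977, 0.204], [0.5612, 0.2876]] [0.5089 0.2626] [(np.float64(-126.7), np.float64(0.1142)), (np.float64(-34.3), np.float64(0.0525)), (np.float64(52.7), np.float64(0.105)), (np.float64(135.9), np.float64(0.0539))]
front top edge [[0.4961, 0.2042, 0.135], [0.5648, 0.2937, 0.135]] 52.5 0.1128694176874447
win [414.26200081 220.41231729] [[0.53018104 0.25058445 0.085     ]]
label [[ 0.59938169 -0.17729155  0.055     ]]
```

Combining the views:
- **Tin:** about (0.5785, -0.187), yaw 24.5°.
- **Window:** about (0.5306, 0.248), scanner x axis at 142.5°.
- **Trivet:** about (0.517, 0.011).

First I go above the tin, aligned with it.

```bash
cat > pl.py <<'E'
import sys;from h import *
from scipy.spatial.transform import Rotation as Ro
x,y,z,psi=map(float,sys.argv[1:5]);s=env.get_state();q=s["orientation"];R=Ro.from_quat(np.r_[q[1:],q[0]]).as_matrix();p=s["tcp_pos"]
a=np.radians(psi);Rt=np.array([[np.cos(a),np.sin(a),0],[np.sin(a),-np.cos(a),0],[0,0,-1]])
print("t",s["clock"],"pos",p.round(4),"psi",np.degrees(np.arctan2(R[1,0],R[0,0])).round(2),"gap",round(s["finger_gap"],4),"F",s["wrist_force"].round(1))
print("j",np.degrees(s["joint_pos"]).round(1),"travel",(R.T@(np.array([x,y,z])-p)/.12).round(3),"rot",(Ro.from_matrix(R.T@Rt).as_rotvec()*180/np.pi/60).round(3))
E
python3 -m pendant '[{"travel":[0.4,-0.16,0],"rot":[0,0,0],"fingers":1},{"travel":[0.8,-0.33,0],"rot":[0,0,0],"fingers":1},{"travel":[0.99,-0.408,0],"rot":[0,0,0],"fingers":1},{"travel":[0.99,-0.408,0],"rot":[0,0,0],"fingers":1}]' 40
python3 -m pendant '[{"travel":[0.4,-0.16,0],"rot":[0,0,0],"fingers":1},{"travel":[0.8,-0.33,0],"rot":[0,0,0],"fingers":1},{"travel":[0.99,-0.408,0],"rot":[0,0,0],"fingers":1},{"travel":[0.99,-0.408,0],"rot":[0,0,0],"fingers":1}]'
python3 -m pendant '[{"travel":[0.4,-0.16,0],"rot":[0,0,0],"fingers":1},{"travel":[0.8,-0.33,0],"rot":[0,0,0],"fingers":1},{"travel":[0.99,-0.408,0],"rot":[0,0,0],"fingers":1},{"travel":[0.99,-0.408,0],"rot":[0,0,0],"fingers":1}]'
python3 -m pendant '[{"travel":[0.4,-0.16,0],"rot":[0,0,0],"fingers":1},{"travel":[0.8,-0.33,0],"rot":[0,0,0],"fingers":1},{"travel":[0.99,-0.408,0],"rot":[0,0,-0.063],"fingers":1},{"travel":[0.99,-0.408,0],"rot":[0,0,-0.063],"fingers":1},{"travel":[0.99,-0.408,0],"rot":[0,0,-0.063],"fingers":1}]'
python3 pl.py .5785 -.187 .095 24.5
```

```text
clock: 2.6
tcp_pos: [0.2995, -0.4474, 0.2507]
orientation: [-0.0, 0.983, 0.182, 0.0]
wrist_force: [0.4, -0.3, -0.3]
finger_gap: 0.0855
grip_force: 0.0
clock: 3.0
tcp_pos: [0.3928, -0.3604, 0.2505]
orientation: [0.0, 0.983, 0.182, 0.0]
wrist_force: [0.1, 0.3, -0.3]
finger_gap: 0.085
grip_force: 0.0
clock: 3.4
tcp_pos: [0.4865, -0.2733, 0.2501]
orientation: [0.0, 0.983, 0.182, 0.0]
wrist_force: [-0.3, -0.4, 0.3]
finger_gap: 0.0855
grip_force: 0.0
clock: 3.9
tcp_pos: [0.5782, -0.1878, 0.2499]
orientation: [0.0, 0.977, 0.212, -0.001]
wrist_force: [-0.0, 0.5, -0.6]
finger_gap: 0.0854
grip_force: 0.0
t 3.9 pos [ 0.5782 -0.1878  0.2499] psi 24.45 gap 0.0854 F [-0.   0.5 -0.6]
j [-2.55e+01  2.17e+01  8.00e+00  7.63e+01 -1.00e-01  1.30e+02] travel [ 0.006 -0.005  1.291] rot [ 0.     0.001 -0.001]
```

```bash

python3 -m pendant '[{"travel":[0,0,0.3],"rot":[0,0,0],"fingers":1},{"travel":[0,0,0.6],"rot":[0,0,0],"fingers":1},{"travel":[0,0,0.7],"rot":[0,0,0],"fingers":1}]' >/dev/null
python3 -m pendant '[{"travel":[0,0,0.2],"rot":[0,0,0],"fingers":1},{"travel":[0,0,0.4],"rot":[0,0,0],"fingers":1},{"travel":[0,0,0.55],"rot":[0,0,0],"fingers":1},{"travel":[0,0,0.59],"rot":[0,0,0],"fingers":1},{"travel":[0,0,0.59],"rot":[0,0,0],"fingers":1},{"travel":[0,0,0.59],"rot":[0,0,0],"fingers":1}]'
python3 -m pendant '[{"travel":[0,0,0],"rot":[0,0,0],"fingers":0.2},{"travel":[0,0,0],"rot":[0,0,0],"fingers":-0.2},{"travel":[0,0,0],"rot":[0,0,0],"fingers":-1},{"travel":[0,0,0],"rot":[0,0,0],"fingers":-1},{"travel":[0,0,0],"rot":[0,0,0],"fingers":-1},{"travel":[0,0,0],"rot":[0,0,0],"fingers":-1},{"travel":[0,0,0],"rot":[0,0,0],"fingers":-1},{"travel":[0,0,0],"rot":[0,0,0],"fingers":-1}]' 40
python3 -m pendant '[{"travel":[0,0,-0.1],"rot":[0,0,0],"fingers":-1},{"travel":[0,0,-0.3],"rot":[0,0,0],"fingers":-1},{"travel":[0,0,-0.6],"rot":[0,0,0],"fingers":-1},{"travel":[0,0,-0.9],"rot":[0,0,0],"fingers":-1},{"travel":[0,0,-1],"rot":[0,0,0],"fingers":-1},{"travel":[0,0,-1],"rot":[0,0,0],"fingers":-1}]'
python3 -m pendant '[{"travel":[0,0,-0.3],"rot":[0,0,0],"fingers":-1},{"travel":[0,0,-0.3],"rot":[0,0,0],"fingers":-1},{"travel":[0,0,-0.3],"rot":[0,0,0],"fingers":-1}]'
python3 - <<'E'
from h import *
p,d=env.read_camera("scene");np.save("d1.npy",d);cx,cy=proj("scene",[env.get_state()["tcp_pos"]])[0].astype(int);print(cx,cy)
cv2.imwrite("pics/lift.png",cv2.resize(p[cy-40:cy+60,cx-60:cx+60],None,fx=6,fy=6,interpolation=2))
E
python3 pl.py .615 .185 .25 142.5
```

```text
clock: 4.8
tcp_pos: [0.5792, -0.1875, 0.097]
orientation: [0.001, 0.977, 0.212, 0.001]
wrist_force: [1.0, -0.1, 1.6]
finger_gap: 0.085
grip_force: 0.0
clock: 5.6
tcp_pos: [0.5794, -0.1866, 0.0968]
orientation: [0.001, 0.977, 0.212, 0.001]
wrist_force: [-1.2, 1.1, 5.5]
finger_gap: 0.058
grip_force: 43.6
clock: 6.2
tcp_pos: [0.5797, -0.1869, 0.2175]
orientation: [0.001, 0.977, 0.212, 0.002]
wrist_force: [0.1, 0.1, -2.3]
finger_gap: 0.0577
grip_force: 43.8
clock: 6.5
tcp_pos: [0.5785, -0.1864, 0.25]
orientation: [-0.0, 0.977, 0.212, -0.0]
wrist_force: [-0.7, -0.1, -3.2]
finger_gap: 0.0575
grip_force: 44.6
265 203
t 6.55 pos [ 0.578  -0.1862  0.2492] psi 24.51 gap 0.0578 F [-0.   0.3 -3.1]
j [-25.4  21.8   7.9  76.3  -0.  130.1] travel [ 1.563 -2.686 -0.004] rot [-3.000e-03 -1.000e-03 -1.967e+00]
```

View pics/lift.png

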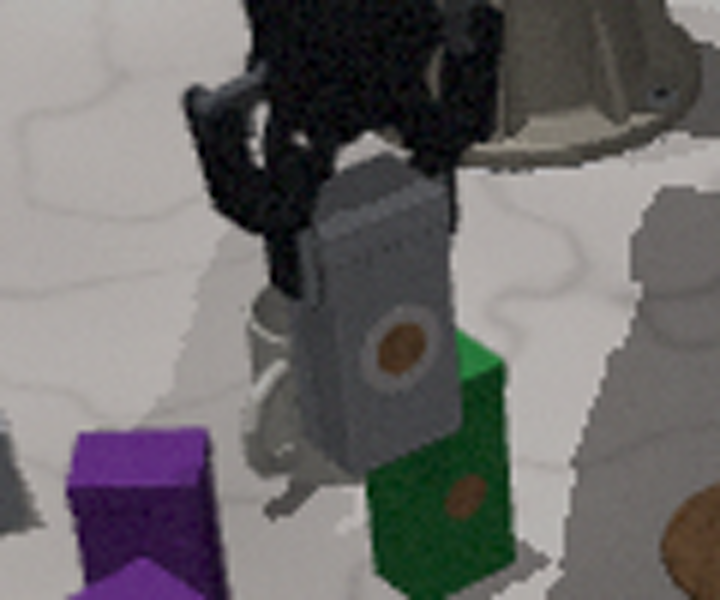

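The tin is held upright and the round label shows, at about (332,221) in the full picture. I'll check where the label sits in the hand.

```bash
python3 - <<'E'
from h import *
px=np.array([[401/6+205-.4,347/6+163-.4]]);d=np.load("d1.npy");t=np.array([.578,-.1862,.2492]);a=np.radians(24.5);ex=np.array([np.cos(a),np.sin(a),0])
e=t+.021*ex+[0,0,-.0418];print("expected",e,proj("scene",[e]),"seen",px)
u=px[0].astype(int);dd=np.median(d[u[1]-2:u[1]+3,u[0]-2:u[0]+3]);print("by depth",at_depth("scene",px,[dd]))
# tin face plane, offset along ex from TCP
v,w=np.mgrid[u[1]-9:u[1]+10,u[0]-5:u[0]+7];P=at_depth("scene",np.c_[w.ravel(),v.ravel()],d[v,w].ravel())-t
print("face offset",np.median(P@ex),"lateral dir fit",np.linalg.lstsq(np.c_[P@np.array([-ex[1],ex[0],0]),P[:,2],np.ones(len(P))],P@ex,rcond=None)[0])
E
```

```text
expected [ 0.59710919 -0.17749144  0.2074    ] [[271.50205486 220.98090302]] seen [[271.43333333 220.43333333]]
by depth [[ 0.59887381 -0.17778685  0.21018766]]
face offset 0.020677462312988705 lateral dir fit [-0.96845899  0.42912635  0.03835663]
```

```bash

python3 -m pendant '[{"travel":[0.15,-0.25,0],"rot":[0,0,0],"fingers":-1},{"travel":[0.35,-0.6,0],"rot":[0,0,0],"fingers":-1},{"travel":[0.521,-0.895,0],"rot":[0,0,0],"fingers":-1}]' >/dev/null
python3 -m pendant '[{"travel":[0.2,-0.35,0],"rot":[0,0,0],"fingers":-1},{"travel":[0.4,-0.7,0],"rot":[0,0,0],"fingers":-1},{"travel":[0.521,-0.895,0],"rot":[0,0,0],"fingers":-1}]' >/dev/null
python3 -m pendant '[{"travel":[0.2,-0.35,0],"rot":[0,0,0],"fingers":-1},{"travel":[0.4,-0.7,0],"rot":[0,0,0],"fingers":-1},{"travel":[0.521,-0.895,0],"rot":[0,0,0],"fingers":-1},{"travel":[0.521,-0.895,0],"rot":[0,0,0],"fingers":-1}]'
python3 -m pendant '[{"travel":[0,0,0],"rot":[0,0,-0.14],"fingers":-1},{"travel":[0,0,0],"rot":[0,0,-0.28],"fingers":-1},{"travel":[0,0,0],"rot":[0,0,-0.42],"fingers":-1},{"travel":[0,0,0],"rot":[0,0,-0.56],"fingers":-1},{"travel":[0,0,0],"rot":[0,0,-0.7],"fingers":-1},{"travel":[0,0,0],"rot":[0,0,-0.84],"fingers":-1},{"travel":[0,0,0],"rot":[0,0,-0.983],"fingers":-1},{"travel":[0,0,0],"rot":[0,0,-0.983],"fingers":-1}]' >/dev/null
python3 -m pendant '[{"travel":[0,0,0],"rot":[0,0,-0.14],"fingers":-1},{"travel":[0,0,0],"rot":[0,0,-0.28],"fingers":-1},{"travel":[0,0,0],"rot":[0,0,-0.42],"fingers":-1},{"travel":[0,0,0],"rot":[0,0,-0.56],"fingers":-1},{"travel":[0,0,0],"rot":[0,0,-0.7],"fingers":-1},{"travel":[0,0,0],"rot":[0,0,-0.84],"fingers":-1},{"travel":[0,0,0],"rot":[0,0,-0.983],"fingers":-1},{"travel":[0,0,0],"rot":[0,0,-0.983],"fingers":-1}]'
python3 pl.py .5512 .2322 .127 142.5
```

```text
clock: 7.55
tcp_pos: [0.6145, 0.1885, 0.2483]
orientation: [-0.001, 0.977, 0.215, -0.002]
wrist_force: [0.7, -0.2, -3.4]
finger_gap: 0.0575
grip_force: 44.5
clock: 9.15
tcp_pos: [0.6152, 0.1839, 0.2502]
orientation: [-0.001, 0.323, 0.946, -0.001]
wrist_force: [-0.1, -0.0, -3.8]
finger_gap: 0.0575
grip_force: 44.7
t 9.15 pos [0.6152 0.1839 0.2502] psi 142.27 gap 0.0575 F [-0.1 -0.  -3.8]
j [ 9.5 25.8 14.2 78.5 -0.  47.2] travel [ 0.667 -0.006  1.027] rot [-0.002 -0.001 -0.004]
```

```bash

python3 -m pendant '[{"travel":[0,0,0.3],"rot":[0,0,0],"fingers":-1},{"travel":[0,0,0.6],"rot":[0,0,0],"fingers":-1},{"travel":[0,0,0.9],"rot":[0,0,0],"fingers":-1},{"travel":[0,0,1],"rot":[0,0,0],"fingers":-1},{"travel":[0,0,1],"rot":[0,0,0],"fingers":-1}]' >/dev/null
python3 -m pendant '[{"travel":[0.2,0,0.027],"rot":[0,0,0],"fingers":-1},{"travel":[0.4,0,0.027],"rot":[0,0,0],"fingers":-1},{"travel":[0.58,0,0.027],"rot":[0,0,0],"fingers":-1},{"travel":[0.58,0,0.027],"rot":[0,0,0],"fingers":-1},{"travel":[0.58,0,0.027],"rot":[0,0,0],"fingers":-1}]'
cat > gap.py <<'E'
from h import *
import sys
h=float(sys.argv[1])
ps,ds=env.read_camera("scene");pt,dt=env.read_camera("top");s=env.get_state()
a=np.radians(142.5);ex=np.array([np.cos(a),np.sin(a),0]);ey=np.array([-ex[1],ex[0],0]);O=np.array([.5306,.248,0])
def loc(d):
    v,u=np.mgrid[150:300,330:490];z=d[v,u].ravel();P=at_depth("scene",np.c_[u.ravel(),v.ravel()],z)-O;return (P@np.c_[ex,ey,[0,0,1]])[z>0]
def plane(L,lo,hi,y,z0,z1):
    k=(L[:,0]>lo)&(L[:,0]<hi)&(abs(L[:,1])<y)&(L[:,2]>z0)&(L[:,2]<z1);Q=L[k];A=np.c_[Q[:,1],Q[:,2]-.085,np.ones(len(Q))]
    c=np.linalg.lstsq(A,Q[:,0],rcond=None)[0];return len(Q),c.round(4),Q[:,1:].min(0).round(3),Q[:,1:].max(0).round(3)
d0=np.load("scened.npy")
print("scanner front x: slope y,z,off",plane(loc(d0),-.012,.012,.05,.03,.12))
t=s["tcp_pos"]-O;print("tcp local",(t@ex).round(4),(t@ey).round(4),t[2].round(4),s["clock"])
print("tin camera-side face",plane(loc(ds),t@ex-h-.015,t@ex-h+.012,.025,t[2]-.09,t[2]-.03))
b=np.hstack([cv2.resize(ps[165:265,360:460],(400,400),interpolation=2),cv2.resize(pt[226:306,181:261],(400,400),interpolation=2)]);cv2.imwrite(f"pics/{sys.argv[2]}.png",b)
E
python3 gap.py .021 g1; python3 pl.py .5512 .2322 .127 142.5
```

```text
clock: 10.15
tcp_pos: [0.5618, 0.2275, 0.1306]
orientation: [0.002, 0.322, 0.947, 0.001]
wrist_force: [-0.6, -0.1, -2.3]
finger_gap: 0.0574
grip_force: 44.5
scanner front x: slope y,z,off (856, array([ 0.0018, -0.0068,  0.002 ]), array([-0.05,  0.03]), array([0.05, 0.12]))
tcp local -0.0378 -0.0023 0.1297 10.25
tin camera-side face (298, array([ 0.0397, -0.0058, -0.0595]), array([-0.025,  0.04 ]), array([0.024, 0.1  ]))
t 10.25 pos [0.562  0.2268 0.1297] psi 142.39 gap 0.0575 F [ 1.4 -0.8 -1.7]
j [14.4 24.6 -4.9 60.3 -0.  52. ] travel [ 0.099 -0.02   0.023] rot [ 0.002  0.002 -0.002]
```

View pics/g1.png

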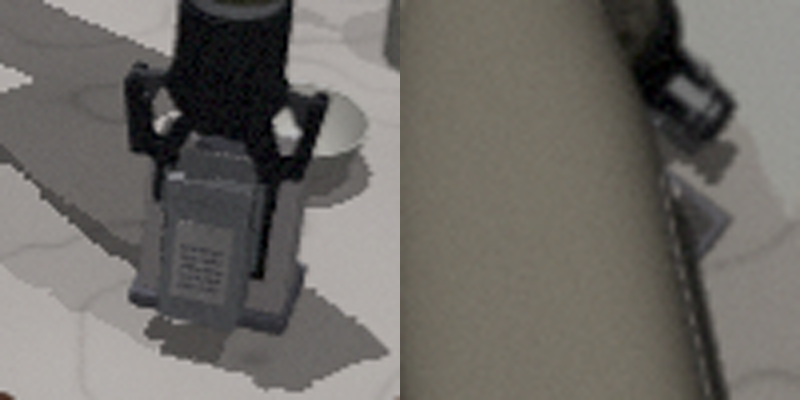

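The rectangular label faces the camera at about (408,235), so the round label faces the glass. Gap is about 19 mm. Now I go in to about 5 mm and hold.

```bash

python3 -m pendant '[{"travel":[0.04,-0.02,0.023],"rot":[0,0,0],"fingers":-1},{"travel":[0.107,-0.02,0.023],"rot":[0,0,0],"fingers":-1},{"travel":[0.107,-0.02,0.023],"rot":[0,0,0],"fingers":-1},{"travel":[0.107,-0.02,0.023],"rot":[0,0,0],"fingers":-1},{"travel":[0.107,-0.02,0.023],"rot":[0,0,0],"fingers":-1}]'
python3 gap.py .021 g2; python3 pl.py .5504 .2328 .127 142.5
```

```text
clock: 10.75
tcp_pos: [0.549, 0.2328, 0.1255]
orientation: [0.0, 0.322, 0.947, 0.0]
wrist_force: [-0.6, -0.5, -3.5]
finger_gap: 0.0577
grip_force: 44.6
scanner front x: slope y,z,off (856, array([ 0.0018, -0.0068,  0.002 ]), array([-0.05,  0.03]), array([0.05, 0.12]))
tcp local -0.0239 0.0009 0.1255 10.85
tin camera-side face (293, array([ 0.0035, -0.0241, -0.0461]), array([-0.025,  0.036]), array([0.025, 0.095]))
t 10.85 pos [0.549  0.2328 0.1255] psi 142.46 gap 0.0576 F [ 0.1 -0.3 -2.8]
j [15.3 23.9 -6.7 59.5 -0.  52.8] travel [-0.009  0.007 -0.013] rot [ 0.     0.    -0.001]
```

```bash

python3 -m pendant '[{"travel":[0,0,-0.01],"rot":[0,0,0],"fingers":-1},{"travel":[0,0,-0.01],"rot":[0,0,0],"fingers":-1},{"travel":[0,0,-0.01],"rot":[0,0,0],"fingers":-1},{"travel":[0,0,-0.01],"rot":[0,0,0],"fingers":-1},{"travel":[0,0,-0.01],"rot":[0,0,0],"fingers":-1},{"travel":[0,0,-0.01],"rot":[0,0,0],"fingers":-1},{"travel":[0,0,-0.01],"rot":[0,0,0],"fingers":-1},{"travel":[0,0,-0.01],"rot":[0,0,0],"fingers":-1},{"travel":[0,0,-0.01],"rot":[0,0,0],"fingers":-1},{"travel":[0,0,-0.01],"rot":[0,0,0],"fingers":-1}]'
python3 -m pendant '[{"travel":[0,0,0],"rot":[0,0,0],"fingers":-1},{"travel":[0,0,0],"rot":[0,0,0],"fingers":-1},{"travel":[0,0,0],"rot":[0,0,0],"fingers":-1},{"travel":[0,0,0],"rot":[0,0,0],"fingers":-1},{"travel":[0,0,0],"rot":[0,0,0],"fingers":-1}]'
python3 -m pendant '[{"travel":[-0.1,0,0],"rot":[0,0,0],"fingers":-1},{"travel":[-0.4,0,0],"rot":[0,0,0],"fingers":-1},{"travel":[-0.7,0,0],"rot":[0,0,0],"fingers":-1},{"travel":[-0.7,0,0],"rot":[0,0,0],"fingers":-1}]'
python3 -m pendant '[{"travel":[0,0,0],"rot":[0,0,-0.14],"fingers":-1},{"travel":[0,0,0],"rot":[0,0,-0.28],"fingers":-1},{"travel":[0,0,0],"rot":[0,0,-0.42],"fingers":-1},{"travel":[0,0,0],"rot":[0,0,-0.56],"fingers":-1},{"travel":[0,0,0],"rot":[0,0,-0.7],"fingers":-1},{"travel":[0,0,0],"rot":[0,0,-0.84],"fingers":-1},{"travel":[0,0,0],"rot":[0,0,-1],"fingers":-1},{"travel":[0,0,0],"rot":[0,0,-1],"fingers":-1}]' >/dev/null
python3 -m pendant '[{"travel":[0,0,0],"rot":[0,0,-0.14],"fingers":-1},{"travel":[0,0,0],"rot":[0,0,-0.28],"fingers":-1},{"travel":[0,0,0],"rot":[0,0,-0.42],"fingers":-1},{"travel":[0,0,0],"rot":[0,0,-0.56],"fingers":-1},{"travel":[0,0,0],"rot":[0,0,-0.7],"fingers":-1},{"travel":[0,0,0],"rot":[0,0,-0.84],"fingers":-1},{"travel":[0,0,0],"rot":[0,0,-1],"fingers":-1},{"travel":[0,0,0],"rot":[0,0,-1],"fingers":-1}]' >/dev/null
python3 -m pendant '[{"travel":[0,0,0],"rot":[0,0,-0.14],"fingers":-1},{"travel":[0,0,0],"rot":[0,0,-0.28],"fingers":-1},{"travel":[0,0,0],"rot":[0,0,-0.42],"fingers":-1},{"travel":[0,0,0],"rot":[0,0,-0.56],"fingers":-1},{"travel":[0,0,0],"rot":[0,0,-0.7],"fingers":-1},{"travel":[0,0,0],"rot":[0,0,-0.84],"fingers":-1},{"travel":[0,0,0],"rot":[0,0,-1],"fingers":-1},{"travel":[0,0,0],"rot":[0,0,-1],"fingers":-1}]'
python3 pl.py .5592 .2260 .127 -37.5
```

```text
clock: 11.85
tcp_pos: [0.5488, 0.2329, 0.1267]
orientation: [0.0, 0.322, 0.947, -0.0]
wrist_force: [-0.1, 1.5, -2.7]
finger_gap: 0.0579
grip_force: 44.6
clock: 12.35
tcp_pos: [0.5488, 0.2328, 0.1267]
orientation: [0.0, 0.322, 0.947, -0.0]
wrist_force: [-1.1, 0.3, -1.8]
finger_gap: 0.0579
grip_force: 44.6
clock: 12.75
tcp_pos: [0.6201, 0.1782, 0.1267]
orientation: [0.002, 0.324, 0.946, 0.0]
wrist_force: [0.8, -0.1, -3.3]
finger_gap: 0.0574
grip_force: 44.5
clock: 15.15
tcp_pos: [0.6155, 0.1815, 0.1266]
orientation: [0.0, 0.946, -0.323, 0.0]
wrist_force: [0.1, 1.3, -3.2]
finger_gap: 0.0576
grip_force: 44.7
t 15.15 pos [0.6155 0.1815 0.1266] psi -37.71 gap 0.0576 F [ 0.1  1.3 -3.2]
j [   9.3   28.6    1.    62.4   -0.  -133. ] travel [-0.598 -0.006 -0.003] rot [ 0.    -0.    -0.003]
```

```bash

python3 -m pendant '[{"travel":[-0.2,0,0],"rot":[0,0,-0.003],"fingers":-1},{"travel":[-0.4,0,0],"rot":[0,0,-0.003],"fingers":-1},{"travel":[-0.6,0,0],"rot":[0,0,-0.003],"fingers":-1},{"travel":[-0.65,0,0],"rot":[0,0,-0.003],"fingers":-1},{"travel":[-0.65,0,0],"rot":[0,0,-0.003],"fingers":-1},{"travel":[-0.65,0,0],"rot":[0,0,-0.003],"fingers":-1},{"travel":[-0.65,0,0],"rot":[0,0,-0.003],"fingers":-1}]'
python3 gap.py .021 g3; python3 pl.py .5500 .2331 .127 -37.5
```

```text
clock: 15.85
tcp_pos: [0.5546, 0.2286, 0.1267]
orientation: [-0.0, 0.947, -0.321, 0.0]
wrist_force: [-0.2, -0.3, -3.3]
finger_gap: 0.0576
grip_force: 44.6
scanner front x: slope y,z,off (856, array([ 0.0018, -0.0068,  0.002 ]), array([-0.05,  0.03]), array([0.05, 0.12]))
tcp local -0.0307 0.0009 0.1266 15.95
tin camera-side face (297, array([ 0.021 , -0.0146, -0.0509]), array([-0.025,  0.037]), array([0.025, 0.097]))
t 15.95 pos [0.5544 0.2286 0.1266] psi -37.46 gap 0.0577 F [ 0.3 -0.3 -2.6]
j [  14.7   24.2   -6.    59.8   -0.  -127.8] travel [-0.052 -0.008 -0.003] rot [-0.    -0.     0.001]
```

View pics/g3.png

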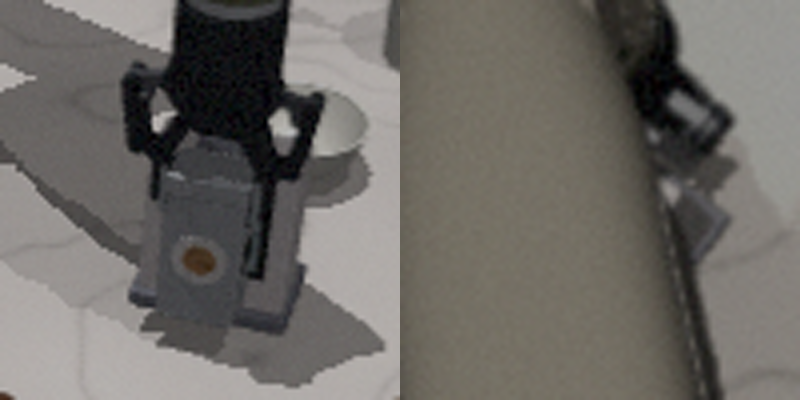

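The round label now faces the camera at about (410,230), so the rectangular label faces the glass. I close the last 5 mm, hold and retreat.

```bash

python3 -m pendant '[{"travel":[-0.03,-0.005,-0.003],"rot":[0,0,0],"fingers":-1},{"travel":[-0.048,-0.005,-0.003],"rot":[0,0,0],"fingers":-1},{"travel":[-0.048,-0.005,-0.003],"rot":[0,0,0],"fingers":-1},{"travel":[-0.048,-0.005,-0.003],"rot":[0,0,0],"fingers":-1},{"travel":[-0.048,-0.005,-0.003],"rot":[0,0,0],"fingers":-1},{"travel":[-0.048,-0.005,-0.003],"rot":[0,0,0],"fingers":-1},{"travel":[-0.048,-0.005,-0.003],"rot":[0,0,0],"fingers":-1},{"travel":[-0.048,-0.005,-0.003],"rot":[0,0,0],"fingers":-1},{"travel":[-0.048,-0.005,-0.003],"rot":[0,0,0],"fingers":-1},{"travel":[-0.048,-0.005,-0.003],"rot":[0,0,0],"fingers":-1}]'
python3 -m pendant '[{"travel":[0,0,0],"rot":[0,0,0],"fingers":-1},{"travel":[0,0,0],"rot":[0,0,0],"fingers":-1},{"travel":[0,0,0],"rot":[0,0,0],"fingers":-1},{"travel":[0,0,0],"rot":[0,0,0],"fingers":-1},{"travel":[0,0,0],"rot":[0,0,0],"fingers":-1},{"travel":[0,0,0],"rot":[0,0,0],"fingers":-1},{"travel":[0,0,0],"rot":[0,0,0],"fingers":-1}]'
python3 gap.py .021 g4
python3 -m pendant '[{"travel":[0.1,0,0],"rot":[0,0,0],"fingers":-1},{"travel":[0.4,0,0],"rot":[0,0,0],"fingers":-1},{"travel":[0.7,0,0],"rot":[0,0,0],"fingers":-1},{"travel":[0.7,0,0],"rot":[0,0,0],"fingers":-1},{"travel":[0.7,0,0],"rot":[0,0,0],"fingers":-1}]'
python3 pl.py .61 .13 .0975 -37.5; python3 -c "
from h import *
print('board',at_z('scene',[[437,287]],0.02),'mill',at_z('scene',[[358,312]],0))"
```

```text
clock: 16.95
tcp_pos: [0.5494, 0.2331, 0.127]
orientation: [0.0, 0.947, -0.32, 0.0]
wrist_force: [0.3, -0.5, -3.6]
finger_gap: 0.0577
grip_force: 44.6
clock: 17.65
tcp_pos: [0.5493, 0.2331, 0.127]
orientation: [0.0, 0.947, -0.32, 0.0]
wrist_force: [0.8, 0.0, -2.4]
finger_gap: 0.0575
grip_force: 44.6
scanner front x: slope y,z,off (856, array([ 0.0018, -0.0068,  0.002 ]), array([-0.05,  0.03]), array([0.05, 0.12]))
tcp local -0.0239 0.0004 0.127 17.75
tin camera-side face (290, array([ 0.0157, -0.0142, -0.0437]), array([-0.025,  0.038]), array([0.025, 0.097]))
clock: 18.25
tcp_pos: [0.6171, 0.1809, 0.1266]
orientation: [0.0, 0.947, -0.321, -0.0]
wrist_force: [0.1, -0.0, -2.7]
finger_gap: 0.0579
grip_force: 44.6
t 18.25 pos [0.6171 0.1809 0.1266] psi -37.47 gap 0.0579 F [ 0.1 -0.  -2.7]
j [   9.2   28.7    1.3   62.5   -0.  -133.3] travel [0.211 0.372 0.243] rot [0.    0.    0.001]
board [[0.75159746 0.22103136 0.02      ]] mill [[ 7.61640076e-01 -1.50278531e-03  1.11022302e-16]]
```

```bash

python3 -m pendant '[{"travel":[0.1,0.18,0],"rot":[0,0,0],"fingers":-1},{"travel":[0.211,0.372,0],"rot":[0,0,0],"fingers":-1},{"travel":[0.211,0.372,0],"rot":[0,0,0],"fingers":-1},{"travel":[0.211,0.372,0.12],"rot":[0,0,0],"fingers":-1},{"travel":[0.211,0.372,0.2],"rot":[0,0,0],"fingers":-1},{"travel":[0.211,0.372,0.23],"rot":[0,0,0],"fingers":-1},{"travel":[0.211,0.372,0.245],"rot":[0,0,0],"fingers":-1},{"travel":[0.211,0.372,0.25],"rot":[0,0,0],"fingers":-1},{"travel":[0.211,0.372,0.25],"rot":[0,0,0],"fingers":-1}]'
python3 -m pendant '[{"travel":[0,0,0],"rot":[0,0,0],"fingers":-0.5},{"travel":[0,0,0],"rot":[0,0,0],"fingers":0.4},{"travel":[0,0,0],"rot":[0,0,0],"fingers":1},{"travel":[0,0,0],"rot":[0,0,0],"fingers":1},{"travel":[0,0,0],"rot":[0,0,0],"fingers":1},{"travel":[0,0,0],"rot":[0,0,0],"fingers":1}]'
python3 -m pendant '[{"travel":[0,0,-0.2],"rot":[0,0,0],"fingers":1},{"travel":[0,0,-0.5],"rot":[0,0,0],"fingers":1},{"travel":[0,0,-0.8],"rot":[0,0,0],"fingers":1},{"travel":[0,0,-0.8],"rot":[0,0,0],"fingers":1}]' >/dev/null
python3 -m pendant '[{"travel":[0,0,0],"rot":[0,0,0.14],"fingers":1},{"travel":[0,0,0],"rot":[0,0,0.28],"fingers":1},{"travel":[0,0,0],"rot":[0,0,0.42],"fingers":1},{"travel":[0,0,0],"rot":[0,0,0.56],"fingers":1},{"travel":[0,0,0],"rot":[0,0,0.7],"fingers":1},{"travel":[0,0,0],"rot":[0,0,0.75],"fingers":1}]' >/dev/null
python3 -m pendant '[{"travel":[0,0,0],"rot":[0,0,0.14],"fingers":1},{"travel":[0,0,0],"rot":[0,0,0.28],"fingers":1},{"travel":[0,0,0],"rot":[0,0,0.42],"fingers":1},{"travel":[0,0,0],"rot":[0,0,0.56],"fingers":1},{"travel":[0,0,0],"rot":[0,0,0.7],"fingers":1},{"travel":[0,0,0],"rot":[0,0,0.75],"fingers":1},{"travel":[0,0,0],"rot":[0,0,0.75],"fingers":1}]'
python3 - <<'E'
from h import *
p,d=env.read_camera("scene");cx,cy=proj("scene",[[.61,.13,.08]])[0].astype(int);print(cx,cy)
cv2.imwrite("pics/put.png",cv2.resize(p[cy-50:cy+50,cx-60:cx+60],None,fx=6,fy=6,interpolation=2))
E
python3 pl.py .61 .13 .096 232.5
```

```text
clock: 19.15
tcp_pos: [0.6094, 0.1316, 0.0973]
orientation: [-0.0, 0.947, -0.32, 0.0]
wrist_force: [-0.6, -0.2, -2.5]
finger_gap: 0.058
grip_force: 44.7
clock: 19.75
tcp_pos: [0.6093, 0.1313, 0.0972]
orientation: [-0.0, 0.947, -0.32, 0.0]
wrist_force: [0.4, 0.6, -0.4]
finger_gap: 0.085
grip_force: 0.0
clock: 21.45
tcp_pos: [0.6089, 0.1313, 0.1925]
orientation: [-0.0, -0.443, 0.896, 0.0]
wrist_force: [0.3, 0.2, -0.5]
finger_gap: 0.0852
grip_force: 0.0
385 244
t 21.5 pos [0.609  0.1313 0.1926] psi -127.28 gap 0.085 F [-1.   1.1  0.3]
j [  4.8  24.5   4.1  69.6  -0.  -47.9] travel [ 0.003 -0.014  0.805] rot [ 0.    -0.     0.004]
```

View pics/put.png

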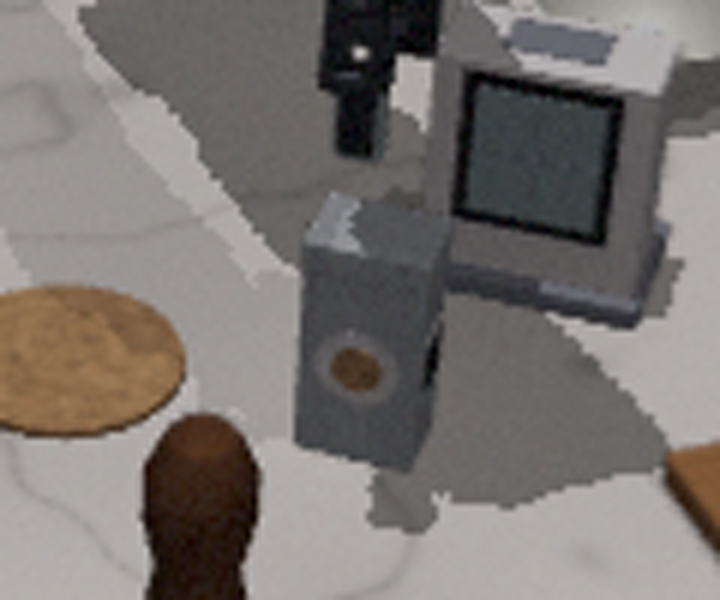

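The tin stands upright with the round label towards the camera at about (384,255), and the barcode's edge shows on the right. I take it by the broad sides, lift, and turn it +90°.

```bash

python3 -m pendant '[{"travel":[0,-0.007,0.3],"rot":[0,0,0.004],"fingers":1},{"travel":[0,-0.007,0.55],"rot":[0,0,0.004],"fingers":1},{"travel":[0,-0.007,0.72],"rot":[0,0,0.004],"fingers":1},{"travel":[0,-0.007,0.79],"rot":[0,0,0.004],"fingers":1},{"travel":[0,-0.007,0.8],"rot":[0,0,0.004],"fingers":1},{"travel":[0,-0.007,0.8],"rot":[0,0,0.004],"fingers":1}]'
python3 -m pendant '[{"travel":[0,0,0],"rot":[0,0,0],"fingers":0.3},{"travel":[0,0,0],"rot":[0,0,0],"fingers":0.1},{"travel":[0,0,0],"rot":[0,0,0],"fingers":-0.2},{"travel":[0,0,0],"rot":[0,0,0],"fingers":-1},{"travel":[0,0,0],"rot":[0,0,0],"fingers":-1},{"travel":[0,0,0],"rot":[0,0,0],"fingers":-1},{"travel":[0,0,0],"rot":[0,0,0],"fingers":-1},{"travel":[0,0,0],"rot":[0,0,0],"fingers":-1},{"travel":[0,0,0],"rot":[0,0,0],"fingers":-1}]' 40
python3 -m pendant '[{"travel":[0,0,-0.1],"rot":[0,0,0],"fingers":-1},{"travel":[0,0,-0.25],"rot":[0,0,0],"fingers":-1},{"travel":[0,0,-0.25],"rot":[0,0,0],"fingers":-1}]'
python3 -m pendant '[{"travel":[0,0,0],"rot":[0,0,-0.14],"fingers":-1},{"travel":[0,0,0],"rot":[0,0,-0.28],"fingers":-1},{"travel":[0,0,0],"rot":[0,0,-0.42],"fingers":-1},{"travel":[0,0,0],"rot":[0,0,-0.56],"fingers":-1},{"travel":[0,0,0],"rot":[0,0,-0.7],"fingers":-1},{"travel":[0,0,0],"rot":[0,0,-0.75],"fingers":-1}]' >/dev/null
python3 -m pendant '[{"travel":[0,0,0],"rot":[0,0,-0.14],"fingers":-1},{"travel":[0,0,0],"rot":[0,0,-0.28],"fingers":-1},{"travel":[0,0,0],"rot":[0,0,-0.42],"fingers":-1},{"travel":[0,0,0],"rot":[0,0,-0.56],"fingers":-1},{"travel":[0,0,0],"rot":[0,0,-0.7],"fingers":-1},{"travel":[0,0,0],"rot":[0,0,-0.75],"fingers":-1},{"travel":[0,0,0],"rot":[0,0,-0.75],"fingers":-1}]'
python3 pl.py .5642 .2222 .1275 -37.5
```

```text
clock: 22.1
tcp_pos: [0.6104, 0.1309, 0.0978]
orientation: [0.0, -0.442, 0.897, -0.0]
wrist_force: [0.7, 0.6, 1.0]
finger_gap: 0.0855
grip_force: 0.0
clock: 23.0
tcp_pos: [0.6101, 0.1311, 0.098]
orientation: [0.001, -0.442, 0.897, -0.0]
wrist_force: [-1.3, 0.2, 5.2]
finger_gap: 0.0416
grip_force: 40.3
clock: 23.3
tcp_pos: [0.6114, 0.1308, 0.1295]
orientation: [0.002, -0.442, 0.897, -0.001]
wrist_force: [0.5, 0.0, -2.4]
finger_gap: 0.0414
grip_force: 41.2
clock: 24.6
tcp_pos: [0.6095, 0.1307, 0.1262]
orientation: [0.0, 0.947, -0.322, -0.0]
wrist_force: [0.4, -0.2, -2.5]
finger_gap: 0.0417
grip_force: 41.2
t 24.6 pos [0.6095 0.1307 0.1262] psi -37.6 gap 0.0417 F [ 0.4 -0.2 -2.5]
j [   4.7   26.7   -2.1   61.3   -0.  -137.7] travel [-0.765 -0.374 -0.01 ] rot [ 0.001  0.001 -0.002]
```

```bash

python3 -m pendant '[{"travel":[0,-0.2,-0.014],"rot":[0,0,-0.002],"fingers":-1},{"travel":[-0.1,-0.374,-0.014],"rot":[0,0,-0.002],"fingers":-1},{"travel":[-0.4,-0.374,-0.014],"rot":[0,0,-0.002],"fingers":-1},{"travel":[-0.65,-0.374,-0.014],"rot":[0,0,-0.002],"fingers":-1},{"travel":[-0.765,-0.374,-0.014],"rot":[0,0,-0.002],"fingers":-1},{"travel":[-0.765,-0.374,-0.014],"rot":[0,0,-0.002],"fingers":-1},{"travel":[-0.765,-0.374,-0.014],"rot":[0,0,-0.002],"fingers":-1}]'
python3 gap.py .029 g5; python3 pl.py .5568 .2279 .128 -37.5
```

```text
clock: 25.3
tcp_pos: [0.5651, 0.2222, 0.1288]
orientation: [0.0, 0.947, -0.321, 0.001]
wrist_force: [0.0, -0.9, -2.8]
finger_gap: 0.0416
grip_force: 42.3
scanner front x: slope y,z,off (856, array([ 0.0018, -0.0068,  0.002 ]), array([-0.05,  0.03]), array([0.05, 0.12]))
tcp local -0.0438 -0.0005 0.1288 25.4
tin camera-side face (265, array([-0.0349,  0.0017, -0.0712]), array([-0.022,  0.039]), array([0.021, 0.098]))
t 25.4 pos [0.5656 0.2217 0.1288] psi -37.55 gap 0.0418 F [ 0.8 -0.3 -2.6]
j [  13.9   24.9   -4.6   60.5   -0.  -128.6] travel [-0.09   0.004  0.007] rot [-0.001 -0.001 -0.001]
```

View pics/g5.png

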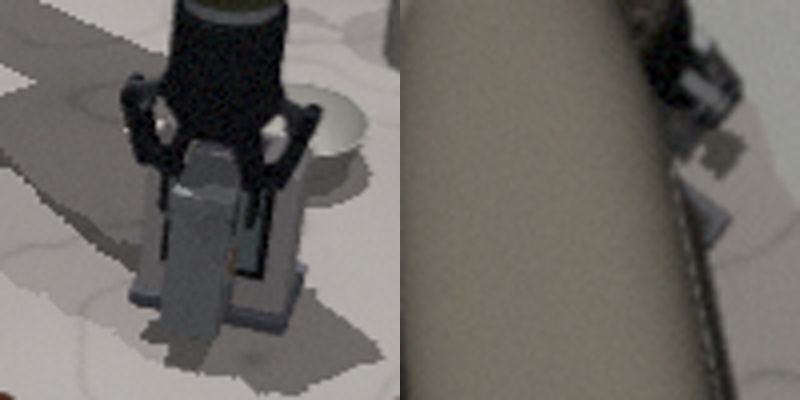

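The bare narrow side faces the camera and the brown label just shows at the right edge, about (418,230). So the barcode faces the glass, with about 14 mm gap. I close in, hold, back off, and refine the trivet centre by colour.

```bash

python3 -m pendant '[{"travel":[-0.05,0.002,0.006],"rot":[0,0,0],"fingers":-1},{"travel":[-0.086,0.002,0.006],"rot":[0,0,0],"fingers":-1},{"travel":[-0.086,0.002,0.006],"rot":[0,0,0],"fingers":-1},{"travel":[-0.086,0.002,0.006],"rot":[0,0,0],"fingers":-1},{"travel":[-0.086,0.002,0.006],"rot":[0,0,0],"fingers":-1},{"travel":[-0.086,0.002,0.006],"rot":[0,0,0],"fingers":-1},{"travel":[-0.086,0.002,0.006],"rot":[0,0,0],"fingers":-1},{"travel":[-0.086,0.002,0.006],"rot":[0,0,0],"fingers":-1},{"travel":[-0.086,0.002,0.006],"rot":[0,0,0],"fingers":-1},{"travel":[-0.086,0.002,0.006],"rot":[0,0,0],"fingers":-1}]'
python3 -m pendant '[{"travel":[0,0,0],"rot":[0,0,0],"fingers":-1},{"travel":[0,0,0],"rot":[0,0,0],"fingers":-1},{"travel":[0,0,0],"rot":[0,0,0],"fingers":-1},{"travel":[0,0,0],"rot":[0,0,0],"fingers":-1},{"travel":[0,0,0],"rot":[0,0,0],"fingers":-1},{"travel":[0,0,0],"rot":[0,0,0],"fingers":-1},{"travel":[0,0,0],"rot":[0,0,0],"fingers":-1}]'
python3 gap.py .029 g6
python3 -m pendant '[{"travel":[0.1,0,0],"rot":[0,0,0],"fingers":-1},{"travel":[0.4,0,0],"rot":[0,0,0],"fingers":-1},{"travel":[0.6,0,0],"rot":[0,0,0],"fingers":-1},{"travel":[0.6,0,0],"rot":[0,0,0],"fingers":-1},{"travel":[0.6,0,0],"rot":[0,0,0],"fingers":-1}]'
python3 - <<'E'
from h import *
for n,(u,v) in(("scene",(335,253)),("top",(310,264))):
    p=cv2.imread(f"pics/{n}0.png")[v-35:v+36,u-35:u+36];h=cv2.cvtColor(p,cv2.COLOR_BGR2HSV)
    m=((h[...,0]<22)&(h[...,1]>80)).astype(np.uint8);c=max(cv2.findContours(m,0,1)[0],key=cv2.contourArea)
    P=at_z(n,c.reshape(-1,2)+[u-35,v-35],.006)[:,:2];print(n,len(c),cv2.minEnclosingCircle((P*1000).astype(np.float32)),cv2.fitEllipse((P*1000).astype(np.float32)))
E
python3 pl.py .517 .0115 .13 -37.5
```

```text
clock: 26.4
tcp_pos: [0.5562, 0.2285, 0.128]
orientation: [0.0, 0.947, -0.321, 0.0]
wrist_force: [-0.6, -0.4, -2.6]
finger_gap: 0.0416
grip_force: 42.3
clock: 27.1
tcp_pos: [0.5561, 0.2285, 0.128]
orientation: [0.0, 0.947, -0.321, 0.0]
wrist_force: [0.3, 0.8, -2.8]
finger_gap: 0.0413
grip_force: 42.3
scanner front x: slope y,z,off (856, array([ 0.0018, -0.0068,  0.002 ]), array([-0.05,  0.03]), array([0.05, 0.12]))
tcp local -0.0321 -0.0001 0.128 27.2
tin camera-side face (265, array([-0.0281, -0.0046, -0.0604]), array([-0.022,  0.038]), array([0.022, 0.098]))
clock: 27.7
tcp_pos: [0.6139, 0.1837, 0.1276]
orientation: [0.0, 0.947, -0.322, -0.0]
wrist_force: [-0.1, 1.6, -2.9]
finger_gap: 0.0418
grip_force: 42.2
scene 93 ((516.6715698242188, 12.180115699768066), 60.68476486206055) ((516.8526611328125, 12.337851524353027), (116.08433532714844, 118.11778259277344), 69.39928436279297)
top 108 ((514.1378173828125, 10.560928344726562), 58.45752716064453) ((514.4908447265625, 10.577693939208984), (113.56336212158203, 114.30464172363281), 101.35603332519531)
t 27.7 pos [0.6139 0.1837 0.1276] psi -37.56 gap 0.0418 F [-0.1  1.6 -2.9]
j [   9.5   28.5    1.    62.5    0.  -133. ] travel [ 0.235  1.63  -0.019] rot [ 0.     0.    -0.001]
```

```bash

python3 -m pendant '[{"travel":[0.04,0.3,0],"rot":[0,0,0],"fingers":-1},{"travel":[0.08,0.6,0],"rot":[0,0,0],"fingers":-1},{"travel":[0.113,0.82,0],"rot":[0,0,0],"fingers":-1},{"travel":[0.113,0.82,0],"rot":[0,0,0],"fingers":-1}]' >/dev/null
python3 -m pendant '[{"travel":[0.04,0.3,0],"rot":[0,0,0],"fingers":-1},{"travel":[0.08,0.6,0],"rot":[0,0,0],"fingers":-1},{"travel":[0.113,0.8,0],"rot":[0,0,0],"fingers":-1},{"travel":[0.113,0.82,0],"rot":[0,0,0],"fingers":-1},{"travel":[0.113,0.82,0],"rot":[0,0,0],"fingers":-1},{"travel":[0.113,0.82,0],"rot":[0,0,0],"fingers":-1}]'
python3 pl.py .5157 .0115 .1045 -37.5
```

```text
clock: 28.7
tcp_pos: [0.5157, 0.0128, 0.1283]
orientation: [-0.0, 0.947, -0.321, 0.0]
wrist_force: [-0.5, 0.5, -2.8]
finger_gap: 0.0412
grip_force: 43.2
t 28.7 pos [0.5157 0.0128 0.1283] psi -37.41 gap 0.0412 F [-0.5  0.5 -2.8]
j [  -7.5   15.5  -18.5   56.     0.  -150.1] travel [0.006 0.009 0.198] rot [-0.001 -0.001  0.001]
```

```bash

python3 -m pendant '[{"travel":[0.006,0.009,0.08],"rot":[0,0,0],"fingers":-1},{"travel":[0.006,0.009,0.14],"rot":[0,0,0],"fingers":-1},{"travel":[0.006,0.009,0.17],"rot":[0,0,0],"fingers":-1},{"travel":[0.006,0.009,0.185],"rot":[0,0,0],"fingers":-1},{"travel":[0.006,0.009,0.195],"rot":[0,0,0],"fingers":-1},{"travel":[0.006,0.009,0.195],"rot":[0,0,0],"fingers":-1},{"travel":[0.006,0.009,0.195],"rot":[0,0,0],"fingers":-1}]'
python3 -m pendant '[{"travel":[0,0,0],"rot":[0,0,0],"fingers":-0.4},{"travel":[0,0,0],"rot":[0,0,0],"fingers":0.3},{"travel":[0,0,0],"rot":[0,0,0],"fingers":1},{"travel":[0,0,0],"rot":[0,0,0],"fingers":1},{"travel":[0,0,0],"rot":[0,0,0],"fingers":1},{"travel":[0,0,0],"rot":[0,0,0],"fingers":1},{"travel":[0,0,0],"rot":[0,0,0],"fingers":1}]'
python3 -m pendant '[{"travel":[0,0,-0.2],"rot":[0,0,0],"fingers":1},{"travel":[0,0,-0.5],"rot":[0,0,0],"fingers":1},{"travel":[0,0,-0.8],"rot":[0,0,0],"fingers":1},{"travel":[0,0,-1],"rot":[0,0,0],"fingers":1},{"travel":[0,0,-1],"rot":[0,0,0],"fingers":1}]' >/dev/null
python3 -m pendant '[{"travel":[0,0,-0.3],"rot":[0,0,0],"fingers":1},{"travel":[0,0,-0.4],"rot":[0,0,0],"fingers":1},{"travel":[0,0,-0.4],"rot":[0,0,0],"fingers":1},{"travel":[0,0,-0.4],"rot":[0,0,0],"fingers":1}]'
python3 - <<'E'
from h import *
p,d=env.read_camera("scene");cv2.imwrite("pics/end.png",cv2.resize(p[180:350,160:430],None,fx=2.9,fy=2.9,interpolation=2))
E
```

```text
clock: 29.4
tcp_pos: [0.5152, 0.0107, 0.1048]
orientation: [-0.0, 0.947, -0.321, 0.0]
wrist_force: [-0.5, 0.1, -2.2]
finger_gap: 0.0413
grip_force: 43.2
clock: 30.1
tcp_pos: [0.515, 0.0107, 0.1047]
orientation: [0.0, 0.947, -0.321, 0.0]
wrist_force: [-0.9, 0.1, 0.7]
finger_gap: 0.085
grip_force: 0.0
clock: 31.0
tcp_pos: [0.5148, 0.0107, 0.2715]
orientation: [0.0, 0.947, -0.321, -0.0]
wrist_force: [-0.4, 0.2, 0.8]
finger_gap: 0.0854
grip_force: 0.0
```

View pics/end.png

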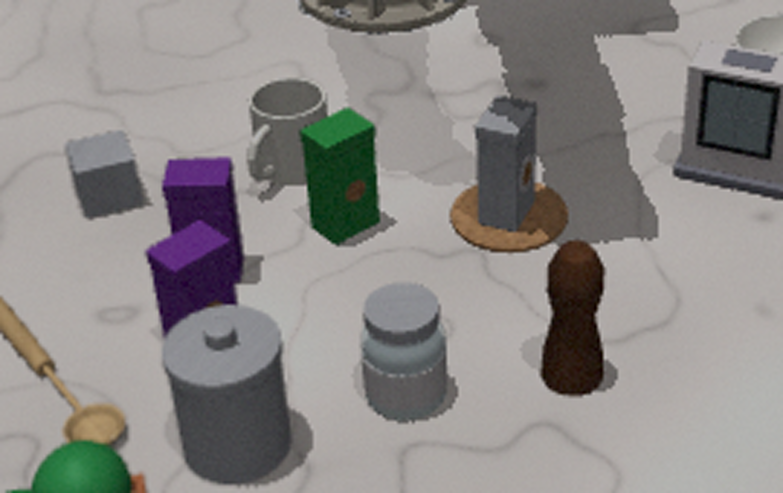

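The tin stands upright in the middle of the trivet, base at about (334,258) in the full picture. The gripper is clear of it and the other things look unmoved.

```bash
python3 -c "
from workcell import env
print(env.hand_in())"
```

```text
the job is handed in; nothing more can be done
None
```

I showed the round label, the rectangular label and the barcode to the window in that order, each held over a second about 3 to 6 mm from the glass by my measurements. The tin now stands upright and released in the middle of the trivet, everything else looks unmoved, and I handed the job in at about 31 s; no verdict came back.

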